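Ready the microscope's photo tube for the camera

TASK

Get the microscope ready for its camera: unscrew the cap from the photo tube on top of its head, keeping hold of it as the thread lets go so that it does not fall, and set it down upright, open side down, in the felt-lined accessory tray. Push the light-path rod in the side of the head fully home, and leave everything else on the desk where it is.

Things in the scene. Friction and masses are not known exactly. Their poses are not given: they have to be found in the camera images.
- scope: White stereo microscope with black eyepieces, heavy, does not move. Origin on the desk under the photo tube's axis; x points away from the eyepieces to the column at the back, y to the left of someone looking into them, z up. Base 280 x 200 x 28 mm (x -150 to 130); the eyepieces, its highest points, reach 278 mm and slope from 65 mm in front of the tube's axis out to 140 mm.
- port (a point): Point on the vertical axis of the photo tube on top of the microscope's head, at the tube's shoulder, 240 mm above the desk, where the closed cap's lower edge rests. Axes as the microscope's. Above it stands the threaded neck, 26 mm tall and 49 mm over the thread. The head's flat top lies 13 mm below; the column, 240 mm tall, begins 80 mm behind the axis.
- cap_mid (a point): Black screw cap of the photo tube: ribbed drum, 58 mm diameter, 34 mm tall, open below, about 70 g. Point: its centre, half-way up; z up. Right-hand thread: anticlockwise from above raises it 7 mm a turn; it lets go after 8.5 rad at most (1.35 turns), then lift it 20 mm more off the neck. Turns easily, stays put when let go between strokes, 1 mm of play, cannot be pulled off.
- rod_face (a point): Light-path rod: steel rod with a round black knob, 20 mm diameter, 12 mm long, sticking out of the right (-y) side of the microscope's head. Point: centre of the knob's flat outer face, 208 mm above the desk, 10 mm before the tube's axis in x. It slides along +y of the microscope, into the head, against about 3 N of friction and stays where left; free space above and outside it.
- rod (a joint): Travel of the light-path rod in m: 0 drawn fully out, 0.020 pushed fully home against its stop. It starts nearly out.
- tray: Accessory tray: shallow open wooden tray lined with grey felt, 180 x 130 mm outside, 20 mm tall, walls 6 mm and floor 6 mm thick (so the felt is 6 mm above the desk), loose, 0.5 kg. It is the only empty one; it stands on the desk at the left or at the right of the microscope. Origin at the centre of its underside, x along its long side, z up.
- slide_box: Wooden box of glass slides, 160 x 120 x 34 mm, on the other side of the microscope from the tray; leave alone. Origin at the centre of its underside.
- camera: Microscope camera, a white block of 62 x 62 x 52 mm standing with its mount upwards, 90 mm tall in all; leave alone. Origin at the centre of its underside.
- jar: Amber glass jar with a white lid, 68 mm diameter and 110 mm tall; leave alone. Origin at the centre of its underside.
- petri_dish: Clear petri dish with its lid, 96 mm diameter and 17 mm tall; leave alone. Origin at the centre of its underside.
- loupe: Hand lens, round black 60 mm lens with a steel handle, 140 mm long and 10 mm thick, lying flat; leave alone. Origin near the middle of its length, on the desk.
There are look-alikes about, which are no part of the job. What is shaped like the part that bears cap_mid but green or yellow is not meant.

How it is judged:
By the outcome, as a careful person would: the job done as asked, in the order asked, and still so for the second after the job is handed in, with the robot touching nothing.
It also fails if it takes over 72 s, if anything falls off the work surface, if the arm or the gripper's body presses on something with over 40 N, if the wrist force passes 120 N, or if a joint passes its speed limit or range.

ROBOT

A 7-joint arm with a two-finger parallel gripper is mounted at the origin on the work surface. World frame = base frame: x ahead of the robot, y to its left, z up, the work surface at z = 0. Lengths are in mm, angles in rad, forces in N, time in s.
With the tool pointing down it reaches from about 425 to 950 mm from the base axis. Payload 16.7 kg.
Tool frame: the origin (TCP) lies on the front face of the gripper's body, between the roots of the fingers; the fingertips stand 97 mm ahead of it and the grasp point (between the pads) lies 78 mm ahead of it; z points along the fingers, y is the line along which they close (so a half turn about z gives the same grasp; the last joint's range is limited). The gripper opens to 94 mm and grips with 3 to 60 N. Pads are 16 mm wide; open, the fingers measure 119 mm over their backs; the gripper's body (75 mm by 177 mm) begins 78 mm behind the grasp point.
Start: joints at [1.196, 0.426, 0.074, 1.606, -0.034, 1.111, -0.067], TCP at [150.435, -657.99, 302.667] pointing down, gripper open.
Joint ranges: [-2.85, 2.85], [-0.5, 2.14], [-1.23, 1.37], [0.21, 2.46], [-1.02, 4.16], [0.16, 2.05], [-2.73, 2.73]. Speed limits (rad/s): [1.89, 1.89, 2.39, 2.39, 3.01, 3.01, 3.01].

INTERFACE

Orientations are given as a rotation vector (axis times angle).
In Python, from workcell import arm gives the robot as it stands.
- The arm moves only by the tool drive_tool, never from a script. Its argument "motion" is a list of rows, each a list of 3 entries, a list of its own where there are three numbers: the shift along the tool's x, y, z in cm, then the turn, a rotation vector about the tool's x, y, z in degrees, then the opening in per cent of the stroke, from 0 (shut) to 100 (fully open). A call has 1 to 12 rows; each row shifts and turns the commanded pose from where the row before left it, along the tool's axes as they then stand; what a row does not reach is not made up. A row lasts 1/12 s, in which the tool goes at most 41.7 mm and 7.16 degrees, less where a joint would pass 70% of its speed; a pose out of reach is approached as far as the arm can. A call with a gripper value outside its range is refused whole. The fingers move at their own pace and stop on an object; "newtons" is the grip in N (left out, the last holds). Time passes only in rows, so rows that do not move let the fingers close. It gives the time, the measured TCP pose, the force, the opening and the grip force at its end, in the units of the state.
- arm.get_state(): the state, without advancing time (a new reading comes with each control period).
- arm.read_camera(name): name is "scene" or "top" or "wrist"; returns a dict with "frame" (480x640x3 uint8, blue, green, red), "depth" (480x640 float32, mm along the optical axis (not along the pixel's ray), 0 where there is no reading), "intrinsics" (3x3 intrinsics, pixels), "D" ([k1, k2, p1, p2, k3] as OpenCV has them; the pictures are not rectified), "position" and "attitude" of the camera in the world; the wrist camera has in their place "mount" (4x4, takes a point from camera to tool coordinates, whose origin is the TCP and whose axes are the flange's). Camera axes: x right, y down, z forward; pixel columns grow to the right and rows downward; lengths in mm; the calibration is good to about 2 mm. A picture is of the moment at which its call begins: read the wrist's pose just before it.
- arm.job_done(): hands the job in; it is judged then, once.
Trained networks look in a picture, given as the dict that the camera call returned (one of the last four; its "shot" number tells which), for a name from the list of things; names that differ only in an ending like _2 or _b are one class to them, and where a whole thing is asked for, a point or a joint stands for the part that bears it (a point fixed in the world has none). Each returns a list of dicts, best first, with "confidence" (0 to 1); they miss things now and then, are a little off and sometimes report something else, mostly with a low value. They report only what shows in the picture. A call takes as long as a camera call. They do not tell look-alikes from the thing itself.
- arm.outline_of(picture, name): "region" (480x640 bool, what is visible of it) and "extent" ([centre column, centre row, width, height] in pixels, round what is visible of it).
The state is a dict: "time_s": time; "qpos": joint angles; "qd": joint speeds; "tau": joint torques, N m; "tcp_pos": TCP position; "eef_rot": TCP orientation; "force": force on the tool from outside, world axes, zero at the start; "torque": the same for the moment, N m; "finger_gap": finger opening in mm; "grasp_force": force on a finger pad.
Only numpy, scipy, OpenCV 4.12 (cv2) and the standard library are available. Lean on these libraries where they do the work, as an engineer would, in place of code of your own. Each camera call takes 0.05 s, during which the arm holds its last target. There are 200 camera calls.

## Working session

There is one attempt and no reset: what is moved stays moved. The work goes in short steps, Python scripts to look and compute and a tool call to move; the robot and the scene stay as the last step left them, time stands still between calls to the robot, and variables do not carry over. Pictures are saved under pics/ and viewed, at most 10 in all, crops included, and the job is handed in when it is done.

Besides the shell and the picture viewer there is one more tool, called after ">>>" as name(argument=value, ...), one argument or row to a line, values as JSON. drive_tool: Moves the arm, as the interface text tells. Its arguments: {"type":"object","properties":{"motion":{"type":"array","items":{"type":"array"}},"newtons":{"type":"number"}},"required":["motion"]}

```bash
mkdir -p pics; ls
cat > h.py <<'E'
import numpy as np, cv2
from scipy.spatial.transform import Rotation as R
from workcell import arm
def pose(d,st=None):
    if 'mount' in d:
        M=np.array(d['mount']); T=np.eye(4); T[:3,:3]=R.from_rotvec(st['eef_rot']).as_matrix(); T[:3,3]=st['tcp_pos']
        return T@M
    T=np.eye(4); a=np.array(d['attitude'],float)
    T[:3,:3]=a if a.shape==(3,3) else R.from_rotvec(a).as_matrix() if a.size==3 else R.from_quat(a).as_matrix()
    T[:3,3]=d['position']; return T
def cloud(d,T,mask):
    v,u=np.nonzero(mask&(d['depth']>0)); z=d['depth'][v,u]
    n=cv2.undistortPoints(np.c_[u,v].astype(np.float64)[:,None],d['intrinsics'],np.array(d['D']))[:,0]
    return (np.c_[n*z[:,None],z])@T[:3,:3].T+T[:3,3]
E
python3 - <<'E'
from h import *
s=arm.get_state();print({k:np.round(v,3) for k,v in s.items()})
ims=[]
for c in ['scene','top']:
    d=arm.read_camera(c); print(c,d['position'],d['attitude'],d['intrinsics'])
    T=pose(d); ims.append(d['frame'])
    for n in ['scope','cap_mid','rod','rod_face','tray','slide_box','camera','jar','petri_dish','loupe']:
        try:
            for o in arm.outline_of(d,n)[:3]:
                p=cloud(d,T,o['region'])
                if len(p): print(n,round(o['confidence'],2),np.round(o['extent']),len(p),np.round(np.percentile(p,[3,50,97],axis=0)).tolist(), d['frame'][o['region']].mean(0).round())
        except Exception as e: print(n,e)
    cv2.imwrite(f'pics/{c}0.png',d['frame'])
E
```

```text
pics
{'time_s': np.float64(0.0), 'qpos': array([ 1.197,  0.427,  0.074,  1.607, -0.034,  1.111, -0.067]), 'qd': array([ 0.   ,  0.001, -0.001, -0.001, -0.001,  0.   ,  0.001]), 'tau': array([-1.0000e-03, -9.3582e+01,  3.6660e+00, -4.5420e+01, -4.9000e-02,
        2.0000e-02,  0.0000e+00]), 'tcp_pos': array([ 150.348, -657.719,  302.006]), 'eef_rot': array([-3.121, -0.352,  0.   ]), 'force': array([ 0.408, -0.325, -0.765]), 'torque': array([-0.001,  0.027,  0.038]), 'grasp_force': np.float64(0.0), 'finger_gap': np.float64(94.143)}
scene [1073.651534    643.25794498 1079.8524972 ] [-0.96858068 -2.54395378  0.98969605] [[507.01700921   0.         313.77167481]
 [  0.         507.01700921 240.15740853]
 [  0.           0.           1.        ]]
cap_mid 0.9 [358. 324.  17.  25.] 498 [[528.0, 170.0, 9.0], [557.0, 198.0, 35.0], [580.0, 219.0, 40.0]] [ 69. 137.  83.]
cap_mid 0.56 [295. 212.  26.  26.] 547 [[545.0, -34.0, 245.0], [574.0, -3.0, 274.0], [595.0, 17.0, 278.0]] [49. 56. 64.]
cap_mid 0.47 [269. 232.  20.  20.] 180 [[508.0, -220.0, 12.0], [526.0, -188.0, 35.0], [605.0, -49.0, 204.0]
[... 2363 characters left out ...]
[468.0, 272.0, 0.0], [545.0, 337.0, 10.0], [620.0, 399.0, 41.0]] [ 80. 120. 156.]
camera 0.68 [401. 171.  37.  37.] 886 [[703.0, -257.0, 13.0], [729.0, -220.0, 53.0], [763.0, -192.0, 93.0]] [102. 111. 116.]
jar 0.93 [200. 166.  34.  42.] 1126 [[705.0, 193.0, 12.0], [725.0, 220.0, 106.0], [764.0, 250.0, 113.0]] [119. 137. 147.]
petri_dish 0.89 [178. 362.  45.  51.] 1577 [[274.0, 231.0, 11.0], [316.0, 272.0, 16.0], [356.0, 313.0, 22.0]] [193. 194. 195.]
loupe 0.64 [180. 366.  45.  50.] 1584 [[274.0, 230.0, 11.0], [315.0, 272.0, 16.0], [358.0, 312.0, 21.0]] [192. 193. 195.]
loupe 0.45 [401. 172.  34.  37.] 937 [[702.0, -258.0, 8.0], [730.0, -219.0, 52.0], [767.0, -191.0, 93.0]] [101. 111. 117.]
```

View pics/top0.png

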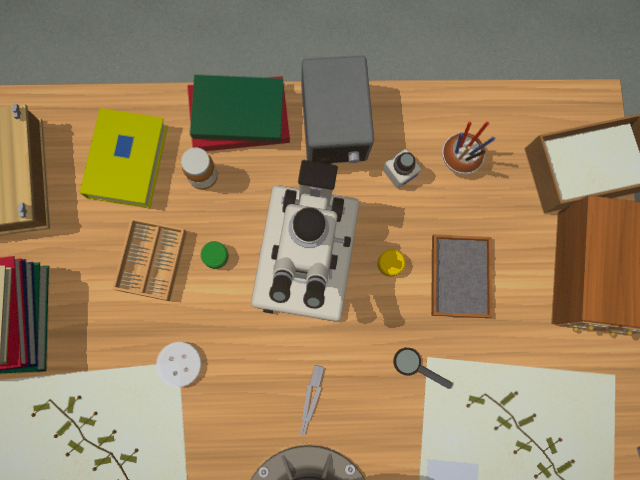

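View pics/scene0.png

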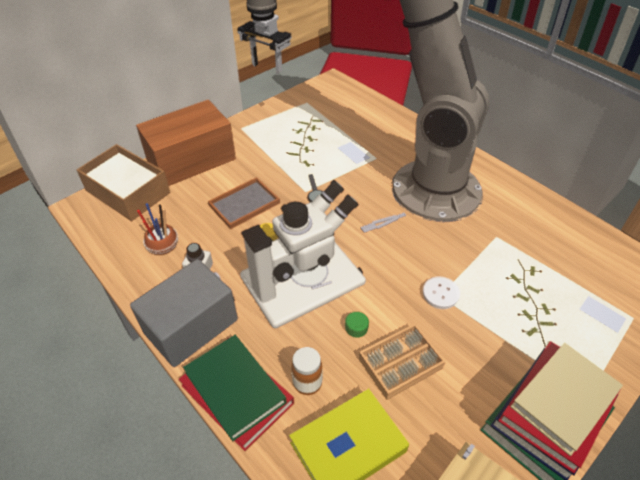

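Run:
```python
from h import *
d=arm.read_camera('top');T=pose(d)
for n in ['scope','cap_mid','rod','rod_face','tray']:
    for o in arm.outline_of(d,n)[:2]:
        p=cloud(d,T,o['region'])
        if n=='cap_mid':
            q=p[p[:,2]>270].astype(np.float32)
            if len(q): print(n,'circle',cv2.minEnclosingCircle(q[:,:2]),q.mean(0),q[:,2].max())
        elif n=='tray': print(n,cv2.minAreaRect(p[:,:2].astype(np.float32)))
        elif n=='scope':
            q=p[p[:,2]<60][:,:2].astype(np.float32); print('base',cv2.minAreaRect(q))
            q=p[abs(p[:,2]-227)<6][:,:2].astype(np.float32); print('head',cv2.minAreaRect(q))
        else: print(n,np.round(p[p[:,2]>195][::6]).tolist())
```

```text
base ((581.8165283203125, -11.7978515625), (204.1461181640625, 348.0745544433594), 79.1850814819336)
head ((549.572509765625, -7.2185211181640625), (101.88153076171875, 192.37802124023438), 78.0321044921875)
base ((495.95367431640625, -356.14349365234375), (140.669677734375, 187.38941955566406), 85.46934509277344)
head ((0.0, 0.0), (0.0, 0.0), 0.0)
rod [[550.0, -78.0, 210.0], [547.0, -83.0, 216.0], [546.0, -67.0, 211.0], [545.0, -84.0, 215.0], [544.0, -63.0, 213.0], [544.0, -74.0, 211.0], [543.0, -85.0, 218.0], [542.0, -65.0, 211.0], [540.0, -75.0, 219.0], [541.0, -87.0, 217.0], [540.0, -67.0, 210.0], [540.0, -78.0, 214.0], [539.0, -69.0, 209.0], [537.0, -79.0, 218.0], [536.0, -78.0, 214.0], [533.0, -75.0, 216.0], [532.0, -76.0, 212.0], [531.0, -80.0, 210.0]]
tray ((496.38104248046875, -356.2640686035156), (141.09341430664062, 186.67999267578125), 86.6607437133789)
```

The pictures show the cap at top (309,226), the eyepieces at (298,290), the rod knob at (348,241) and the empty tray at (462,277). Green and yellow decoy caps stand at (214,255) and (391,263). Next I work out the first move.

```bash
cat >> h.py <<'E'
def to(x,y,z):
    s=arm.get_state(); M=R.from_rotvec(s['eef_rot']).as_matrix()
    d=M.T@(np.array([x,y,z])-s['tcp_pos'])/10
    tilt=M.T@np.cross(M[:,2],[0,0,-1])*57.3
    print('tool shift cm',d.round(2),'dist',np.linalg.norm(d).round(2),'tilt fix deg',tilt.round(2),'q',s['qpos'].round(2),'t',s['time_s'],'tcp',s['tcp_pos'].round(1),'yaxis',M[:,1].round(3))
E
python3 -c "
from h import *
to(566,-8,400)"
```

```text
tool shift cm [ 55.   -54.1   -9.73] dist 77.76 tilt fix deg [-0. -0.  0.] q [ 1.2   0.43  0.07  1.61 -0.03  1.11 -0.07] t 1.4 tcp [ 150.5 -658.   302.6] yaxis [ 0.223 -0.975 -0.   ]
```

>>> drive_tool(
  motion=[
    [[2.5,-2.45,-0.8],[0,0,0],80],
    [[2.5,-2.45,-0.8],[0,0,0],80],
    [[2.5,-2.45,-0.8],[0,0,0],80],
    [[2.5,-2.45,-0.8],[0,0,0],80],
    [[2.5,-2.45,-0.8],[0,0,0],80],
    [[2.5,-2.45,-0.8],[0,0,0],80],
    [[2.5,-2.45,-0.8],[0,0,0],80],
    [[2.5,-2.45,-0.8],[0,0,0],80],
    [[2.5,-2.45,-0.8],[0,0,0],80],
    [[2.5,-2.45,-0.8],[0,0,0],80],
    [[2.5,-2.45,-0.8],[0,0,0],80],
    [[2.5,-2.45,-0.8],[0,0,0],80],
  ],
)

```text
time_s: 2.4
tcp_pos: [377.9, -302.9, 399.4]
eef_rot: [3.121, 0.352, 0.001]
force: [1.0, -1.2, 0.4]
finger_gap: 75.1
grasp_force: 0.0
```

>>> drive_tool(
  motion=[
    [[2.5,-2.46,0],[0,0,0],80],
    [[2.5,-2.46,0],[0,0,0],80],
    [[2.5,-2.46,0],[0,0,0],80],
    [[2.5,-2.46,0],[0,0,0],80],
    [[2.5,-2.46,0],[0,0,0],80],
    [[2.5,-2.46,0],[0,0,0],80],
    [[2.5,-2.46,0],[0,0,0],80],
    [[2.5,-2.46,0],[0,0,0],80],
    [[0,0,0],[0,0,0],80],
  ],
)

```text
time_s: 3.15
tcp_pos: [530.8, -61.9, 398.8]
eef_rot: [-3.118, -0.363, -0.002]
force: [-1.1, 1.1, -0.0]
finger_gap: 75.0
grasp_force: 0.0
```

Run:
```python
from h import *
to(566,-8,400)
s=arm.get_state(); d=arm.read_camera('wrist');T=pose(d,s); cv2.imwrite('pics/w1.png',d['frame'])
print(T.round(2))
for n in ['cap_mid','rod','tray']:
    for o in arm.outline_of(d,n)[:3]:
        p=cloud(d,T,o['region'])
        if len(p): print(n,o['confidence'],o['extent'],np.percentile(p,[3,50,97],axis=0).round().tolist(),d['frame'][o['region']].mean(0).round())
        q=p[p[:,2]>268].astype(np.float32) if len(p) else []
        if len(q)>50: print(cv2.minEnclosingCircle(q[:,:2]),np.percentile(q,[1,50,99],axis=0).round(1).tolist())
```

```text
tool shift cm [ 4.66 -4.44 -0.11] dist 6.44 tilt fix deg [-0.12 -0.09  0.  ] q [ 0.39  0.15 -0.44  1.78  0.06  1.23 -1.4 ] t 3.15 tcp [530.8 -61.9 398.8] yaxis [ 0.23  -0.973 -0.002]
[[ 2.3000e-01 -9.4000e-01 -2.6000e-01  6.0552e+02]
 [-9.7000e-01 -2.2000e-01 -6.0000e-02 -4.5570e+01]
 [-0.0000e+00  2.6000e-01 -9.6000e-01  4.7971e+02]
 [ 0.0000e+00  0.0000e+00  0.0000e+00  1.0000e+00]]
cap_mid 0.92 [238.9, 193.2, 117.1, 110.4] [[541.0, -37.0, 261.0], [567.0, -13.0, 273.0], [591.0, 13.0, 275.0]] [39. 38. 39.]Traceback (most recent call last):
  File "<stdin>", line 10, in <module>
cv2.error: OpenCV(4.12.0) /io/opencv/modules/imgproc/src/shapedescr.cpp:201: error: (-215:Assertion failed) count >= 0 && (depth == CV_32F || depth == CV_32S) in function 'minEnclosingCircle'
```

>>> drive_tool(
  motion=[
    [[2.3,-2.1,0],[0,0,0],80],
    [[2.3,-2.1,0],[0,0,0],80],
    [[0,0,0],[0,0,7],80],
    [[0,0,0],[0,0,7],80],
    [[0,0,0],[0,0,0],80],
    [[0,0,0],[0,0,0],80],
  ],
)

```text
time_s: 3.75
tcp_pos: [563.6, -18.1, 398.8]
eef_rot: [3.141, -0.027, -0.0]
force: [0.3, 0.1, -1.1]
finger_gap: 74.7
grasp_force: 0.0
```

```bash
cat > look.py <<'E'
from h import *
s=arm.get_state(); d=arm.read_camera('wrist');T=pose(d,s); cv2.imwrite('pics/w2.png',d['frame'])
for o in arm.outline_of(d,'cap_mid')[:2]:
    p=cloud(d,T,o['region']); q=p[abs(p[:,2]-274)<3].astype(np.float32)
    if len(q)>50:
        print(o['confidence'],len(q),cv2.minEnclosingCircle(q[:,:2]),np.percentile(q,[1,50,99],axis=0).round(1).tolist())
        h=q[cv2.convexHull(q[:,:2],returnPoints=False)[:,0],:2]; print(cv2.fitEllipse(h))
to(566,-10,340)
E
python3 look.py
```

```text
tool shift cm [ 0.22 -0.79  5.88] dist 5.94 tilt fix deg [ 0.02 -0.01  0.  ] q [ 0.3   0.2  -0.44  1.71  0.09  1.25 -1.75] t 3.85 tcp [563.7 -17.8 398.8] yaxis [-0.017 -1.     0.   ]
```

View pics/w2.png

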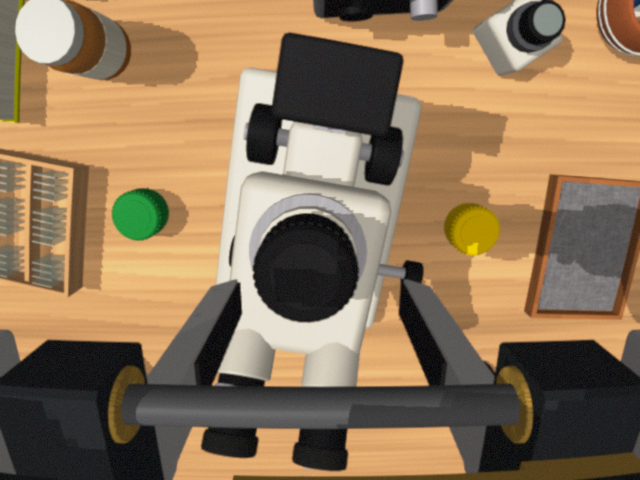

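Run:
```python
from h import *
s=arm.get_state(); d=arm.read_camera('wrist');T=pose(d,s)
for o in arm.outline_of(d,'cap_mid')[:3]: print(o['confidence'],o['extent'])
g=d['frame'].max(2)<70
p=cloud(d,T,g); q=p[(abs(p[:,2]-274)<4)&(np.hypot(p[:,0]-566,p[:,1]+10)<45)].astype(np.float32)
print(len(q),cv2.minEnclosingCircle(q[:,:2]),np.percentile(q,[1,50,99],axis=0).round(1).tolist())
```

```text
0.95 [306.1, 268.9, 105.5, 106.3]
0.78 [473.1, 229.4, 54.4, 55.8]
0.58 [139.9, 215.7, 56.6, 48.3]Traceback (most recent call last):
  File "<stdin>", line 6, in <module>
cv2.error: OpenCV(4.12.0) /io/opencv/modules/imgproc/src/shapedescr.cpp:201: error: (-215:Assertion failed) count >= 0 && (depth == CV_32F || depth == CV_32S) in function 'minEnclosingCircle'
```

The cap is at wrist (306,268) with the fingers straddling it, and the rod knob is at (411,272). This close there is no depth reading, so I intersect the camera rays with the known heights.

```bash
cat >> h.py <<'E'
def ray(d,T,u,v,z):
    n=cv2.undistortPoints(np.array([[[u,v]]],float),d['intrinsics'],np.array(d['D']))[0,0]
    r=T[:3,:3]@np.r_[n,1]; return T[:3,3]+r*(z-T[2,3])/r[2]
E
python3 - <<'E'
from h import *
s=arm.get_state(); d=arm.read_camera('wrist');T=pose(d,s)
e=arm.outline_of(d,'cap_mid')[0]['extent']; print(e)
for a in [(0,0),(-1,0),(1,0),(0,-1),(0,1)]: print(ray(d,T,e[0]+a[0]*e[2]/2,e[1]+a[1]*e[3]/2,272).round(1))
c=ray(d,T,e[0],e[1],272); print('knob',ray(d,T,411,272,214),T[:3,3])
to(c[0],c[1],341)
E
```

```text
[305.6, 267.9, 109.3, 110.1]
[569.1 -11.  272. ]
[569.5  18.4 272. ]
[568.5 -40.4 272. ]
[599.1 -11.8 272. ]
[536.5 -10.1 272. ]
knob [544.71298575 -81.33548745 214.        ] [640.58463607 -20.01414229 479.65835168]
tool shift cm [ 0.51 -0.64  5.78] dist 5.84 tilt fix deg [ 0.   -0.01  0.  ] q [ 0.3   0.2  -0.44  1.71  0.09  1.25 -1.76] t 4.05 tcp [563.9 -17.3 398.8] yaxis [-0.019 -1.     0.   ]
```

>>> drive_tool(
  motion=[
    [[0.45,-0.65,0],[0,0,0],80],
    [[0,0,0.7],[0,0,7],80],
    [[0,0,0.8],[0,0,7],80],
    [[0,0,0.8],[0,0,7],80],
    [[0,0,0.8],[0,0,7],80],
    [[0,0,0.8],[0,0,7],80],
    [[0,0,0.8],[0,0,7],80],
    [[0,0,0.8],[0,0,7],80],
    [[0,0,0.3],[0,0,0],80],
    [[0,0,0],[0,0,0],80],
  ],
)

```text
time_s: 4.88
tcp_pos: [568.6, -10.0, 340.1]
eef_rot: [2.849, -1.324, -0.002]
force: [0.0, 0.9, 0.0]
finger_gap: 75.2
grasp_force: 0.0
```

>>> drive_tool(
  motion=[
    [[0,0,0],[0,0,0],50],
    [[0,0,0],[0,0,0],50],
    [[0,0,0],[0,0,0],50],
    [[0,0,0],[0,0,0],50],
    [[0,0,0],[0,0,0],50],
    [[0,0,0],[0,0,0],50],
  ],
  newtons=15,
)

```text
time_s: 5.38
tcp_pos: [567.9, -11.3, 341.0]
eef_rot: [2.845, -1.329, -0.001]
force: [-8.3, -4.0, 3.7]
finger_gap: 58.5
grasp_force: 15.0
```

```bash
python3 -c "
from h import *
to(568.5,-10.5,341);s=arm.get_state();print(s['force'],s['grasp_force'],s['finger_gap'],s['torque'])"
```

```text
tool shift cm [-0.02 -0.1   0.  ] dist 0.1 tilt fix deg [0.1  0.01 0.  ] q [ 0.19  0.24 -0.34  1.79  0.09  1.13 -2.62] t 5.3833 tcp [567.9 -11.3 341. ] yaxis [-0.767 -0.642  0.002]
[-8.32295563 -3.96057282  3.69785103] 14.998662031721324 58.473207932172116 [-0.79398732  1.90224701  0.01034768]
```

>>> drive_tool(
  motion=[
    [[0,0.1,0],[0,0,0],50],
    [[0,0,0],[0,0,0],50],
    [[0,0,-0.013],[0,0,-7],50],
    [[0,0,-0.014],[0,0,-7],50],
    [[0,0,-0.014],[0,0,-7],50],
    [[0,0,-0.013],[0,0,-7],50],
    [[0,0,-0.014],[0,0,-7],50],
    [[0,0,-0.014],[0,0,-7],50],
  ],
  newtons=15,
)

```text
time_s: 6.05
tcp_pos: [568.0, -11.0, 341.7]
eef_rot: [-3.134, 0.211, -0.001]
force: [-0.1, -0.1, -1.6]
finger_gap: 58.8
grasp_force: 15.0
```

```bash
python3 -c "
from h import *
to(568.5,-10.5,341);s=arm.get_state();print(s['force'],s['grasp_force'],s['finger_gap'],s['torque'])"
```

```text
tool shift cm [ 0.04 -0.05  0.07] dist 0.1 tilt fix deg [-0.02 -0.04  0.  ] q [ 0.28  0.25 -0.44  1.78  0.12  1.14 -1.9 ] t 6.05 tcp [568.  -11.  341.7] yaxis [-0.134 -0.991 -0.   ]
[-0.10263514 -0.13719003 -1.58663208] 14.993378897197545 58.79088123799949 [ 0.09003106  0.02149061 -0.03041202]
```

>>> drive_tool(
  motion=[
    [[0,0,-0.013],[0,0,-7],50],
    [[0,0,-0.014],[0,0,-7],50],
    [[0,0,-0.014],[0,0,-7],50],
    [[0,0,-0.013],[0,0,-7],50],
    [[0,0,-0.014],[0,0,-7],50],
    [[0,0,-0.014],[0,0,-7],50],
    [[0,0,-0.013],[0,0,-7],50],
    [[0,0,-0.014],[0,0,-7],50],
    [[0,0,-0.014],[0,0,-7],50],
    [[0,0,-0.013],[0,0,-7],50],
    [[0,0,-0.014],[0,0,-7],50],
    [[0,0,-0.014],[0,0,-7],50],
  ],
)

```text
time_s: 7.05
tcp_pos: [567.2, -8.5, 343.1]
eef_rot: [-2.466, -1.941, -0.001]
force: [-6.9, 13.5, -0.6]
finger_gap: 58.5
grasp_force: 15.0
```

>>> drive_tool(
  motion=[
    [[0,0,-0.013],[0,0,-7],50],
    [[0,0,-0.014],[0,0,-7],50],
    [[0,0,-0.014],[0,0,-7],50],
    [[0,0,-0.013],[0,0,-7],50],
    [[0,0,-0.014],[0,0,-7],50],
    [[0,0,-0.014],[0,0,-7],50],
    [[0,0,-0.013],[0,0,-7],50],
    [[0,0,-0.014],[0,0,-7],50],
    [[0,0,-0.014],[0,0,-7],50],
    [[0,0,-0.013],[0,0,-7],50],
    [[0,0,-0.014],[0,0,-7],50],
    [[0,0,-0.014],[0,0,-7],50],
  ],
)

```text
time_s: 8.05
tcp_pos: [566.7, -10.0, 344.5]
eef_rot: [-0.536, -3.093, -0.001]
force: [-9.8, 5.0, 0.4]
finger_gap: 58.5
grasp_force: 15.0
```

```bash
python3 -c "
from h import *
to(568.0,-11,341);s=arm.get_state();print(s['force'],s['grasp_force'],s['finger_gap'],s['torque'])"
```

```text
tool shift cm [-0.16 -0.06  0.35] dist 0.39 tilt fix deg [ 0.02 -0.17  0.  ] q [ 0.65  0.34 -0.92  1.76  0.29  1.19  0.88] t 8.05 tcp [566.7 -10.  344.5] yaxis [0.337 0.942 0.   ]
[-9.84429189  4.96196555  0.39102856] 14.99517872929573 58.53845571530393 [ 1.45662763  2.17819071 -0.13294841]
```

>>> drive_tool(
  motion=[
    [[0.1,0,-0.013],[0,0,-7],50],
    [[0,0,-0.014],[0,0,-7],50],
    [[0,0,-0.014],[0,0,-7],50],
    [[0,0,-0.013],[0,0,-7],50],
    [[0,0,-0.014],[0,0,-7],50],
    [[0,0,-0.014],[0,0,-7],50],
    [[0,0,-0.013],[0,0,-7],50],
    [[0,0,-0.014],[0,0,-7],50],
    [[0,0,-0.014],[0,0,-7],50],
    [[0,0,-0.013],[0,0,-7],50],
    [[0,0,-0.014],[0,0,-7],50],
    [[0,0,-0.014],[0,0,-7],50],
  ],
)

```text
time_s: 9.05
tcp_pos: [566.2, -10.1, 346.2]
eef_rot: [1.672, -2.659, -0.003]
force: [-6.7, 4.0, -0.7]
finger_gap: 58.5
grasp_force: 15.0
```

```bash
python3 -c "
from h import *
to(568.0,-11,341);s=arm.get_state();print(s['force'],s['grasp_force'],s['finger_gap'],s['torque'])"
```

```text
tool shift cm [ 0.   -0.2   0.52] dist 0.56 tilt fix deg [0.12 0.02 0.  ] q [ 0.82  0.43 -1.18  1.75  0.42  1.24  2.23] t 9.05 tcp [566.2 -10.1 346.2] yaxis [-0.901  0.434  0.002]
[-6.67774029  3.97368673 -0.74403406] 14.992690100334585 58.54018314195083 [ 1.02534162  1.47318754 -0.06748107]
```

>>> drive_tool(
  motion=[
    [[0,0,0],[0,0,0],80],
    [[0,0,0],[0,0,0],80],
    [[0,0,0],[0,0,0],80],
    [[0,0,0],[0,0,7],80],
    [[0,0,0],[0,0,7],80],
    [[0,0,0],[0,0,7],80],
    [[0,0,0],[0,0,7],80],
    [[0,0,0],[0,0,7],80],
    [[0,0,0],[0,0,7],80],
    [[0,0,0],[0,0,7],80],
    [[0,0,0],[0,0,7],80],
    [[0,0,0],[0,0,7],80],
  ],
)

```text
time_s: 10.05
tcp_pos: [567.1, -10.9, 346.8]
eef_rot: [-0.01, 3.141, -0.0]
force: [0.5, 0.4, -0.3]
finger_gap: 75.0
grasp_force: 0.0
```

>>> drive_tool(
  motion=[
    [[0,0,0],[0,0,7],80],
    [[0,0,0],[0,0,7],80],
    [[0,0,0],[0,0,7],80],
    [[0,0,0],[0,0,7],80],
    [[0,0,0],[0,0,7],80],
    [[0,0,0],[0,0,7],80],
    [[0,0,0],[0,0,7],80],
    [[0,0,0],[0,0,7],80],
    [[0,0,0],[0,0,7],80],
    [[0,0,0],[0,0,7],80],
    [[0,0,0],[0,0,7],80],
    [[0,0,0],[0,0,7],80],
  ],
)

```text
time_s: 11.05
tcp_pos: [567.1, -10.8, 346.8]
eef_rot: [2.094, 2.341, 0.001]
force: [-0.1, 0.2, 0.1]
finger_gap: 75.1
grasp_force: 0.0
```

>>> drive_tool(
  motion=[
    [[0,0,0],[0,0,7],80],
    [[0,0,0],[0,0,7],80],
    [[0,0,0],[0,0,7],80],
    [[0,0,0],[0,0,7],80],
    [[0,0,0],[0,0,7],80],
    [[0,0,0],[0,0,7],80],
    [[0,0,0],[0,0,7],80],
    [[0,0,0],[0,0,7],80],
    [[0,0,0],[0,0,7],80],
    [[0,0,0],[0,0,7],80],
    [[0,0,0],[0,0,7],80],
    [[0,0,0],[0,0,0],80],
  ],
)

```text
time_s: 12.05
tcp_pos: [567.1, -10.8, 346.8]
eef_rot: [3.097, 0.529, 0.001]
force: [-0.7, 0.1, 0.3]
finger_gap: 75.1
grasp_force: 0.0
```

Run:
```python
from h import *
s=arm.get_state(); d=arm.read_camera('wrist');T=pose(d,s); cv2.imwrite('pics/w3.png',d['frame'])
o=arm.outline_of(d,'cap_mid')
for x in o[:2]: print(x['confidence'],x['extent'],ray(d,T,*x['extent'][:2],278).round(1))
print(s['force'])
to(567,-10.5,346)
```

```text
0.95 [318.2, 314.8, 142.0, 143.7] [571.9  -9.4 278. ]
0.93 [123.4, 158.1, 63.9, 59.7] [606.9  79.1 278. ]
[-0.67350931  0.12080847  0.25311363]
tool shift cm [ 0.01 -0.01  0.06] dist 0.07 tilt fix deg [ 0.02 -0.03  0.  ] q [ 0.3   0.25 -0.46  1.78  0.12  1.15 -1.42] t 12.15 tcp [567.  -10.7 346.6] yaxis [ 0.343 -0.939  0.   ]
```

>>> drive_tool(
  motion=[
    [[0,0,0],[0,0,0],50],
    [[0,0,0],[0,0,0],50],
    [[0,0,0],[0,0,0],50],
    [[0,0,0],[0,0,0],50],
    [[0,0,0],[0,0,0],50],
    [[0,0,-0.014],[0,0,-7],50],
    [[0,0,-0.014],[0,0,-7],50],
    [[0,0,-0.013],[0,0,-7],50],
    [[0,0,-0.014],[0,0,-7],50],
    [[0,0,-0.014],[0,0,-7],50],
    [[0,0,-0.013],[0,0,-7],50],
    [[0,0,-0.014],[0,0,-7],50],
  ],
  newtons=18,
)

```text
time_s: 13.15
tcp_pos: [566.6, -9.5, 347.4]
eef_rot: [-2.583, -1.785, -0.001]
force: [-4.6, 8.3, 0.4]
finger_gap: 58.4
grasp_force: 18.0
```

>>> drive_tool(
  motion=[
    [[0,0,-0.013],[0,0,-7],50],
    [[0,0,-0.014],[0,0,-7],50],
    [[0,0,-0.014],[0,0,-7],50],
    [[0,0,-0.013],[0,0,-7],50],
    [[0,0,-0.014],[0,0,-7],50],
    [[0,0,-0.014],[0,0,-7],50],
    [[0,0,-0.013],[0,0,-7],50],
    [[0,0,-0.014],[0,0,-7],50],
    [[0,0,-0.014],[0,0,-7],50],
    [[0,0,-0.013],[0,0,-7],50],
    [[0,0,-0.014],[0,0,-7],50],
    [[0,0,-0.014],[0,0,-7],50],
  ],
)

```text
time_s: 14.15
tcp_pos: [565.5, -9.5, 348.8]
eef_rot: [-0.724, -3.053, -0.0]
force: [-12.6, 6.9, 4.5]
finger_gap: 57.9
grasp_force: 18.0
```

```bash
python3 -c "
from h import *
to(567.0,-11,341);s=arm.get_state();print(s['force'],s['grasp_force'],s['finger_gap'],s['torque'])"
```

```text
tool shift cm [-0.21 -0.07  0.77] dist 0.8 tilt fix deg [-0.03 -0.2   0.  ] q [ 0.59  0.31 -0.83  1.76  0.24  1.18  0.79] t 14.15 tcp [565.5  -9.5 348.8] yaxis [ 0.449  0.893 -0.001]
[-12.5712248    6.85380704   4.48686725] 17.998634479008615 57.85303293190226 [ 1.86067006  2.90024956 -0.27660556]
```

>>> drive_tool(
  motion=[
    [[0.15,0,-0.05],[0,0,-7],50],
    [[0,0,-0.016],[0,0,-7],50],
    [[0,0,-0.015],[0,0,-7],50],
    [[0,0,-0.014],[0,0,-7],50],
    [[0,0,-0.014],[0,0,-7],50],
    [[0,0,-0.014],[0,0,-7],50],
    [[0,0,-0.014],[0,0,-7],50],
    [[0,0,-0.014],[0,0,-7],50],
    [[0,0,-0.014],[0,0,-7],50],
    [[0,0,-0.014],[0,0,-7],50],
  ],
)

```text
time_s: 14.98
tcp_pos: [564.8, -10.3, 350.5]
eef_rot: [1.157, -2.919, -0.001]
force: [-5.4, 0.2, -0.7]
finger_gap: 58.2
grasp_force: 18.0
```

```bash
python3 -c "
from h import *
to(567.0,-11,341);s=arm.get_state();print(s['force'],s['grasp_force'],s['finger_gap'],s['torque'])"
```

```text
tool shift cm [-0.12 -0.2   0.94] dist 0.97 tilt fix deg [ 0.06 -0.1   0.  ] q [ 0.76  0.38 -1.08  1.75  0.36  1.22  1.92] t 14.9833 tcp [564.8 -10.3 350.5] yaxis [-0.685  0.729  0.001]
[-5.37842802  0.22262608 -0.72759087] 17.99463329371065 58.23558845328681 [ 0.19291689  1.31541456 -0.1060478 ]
```

>>> drive_tool(
  motion=[
    [[0,0,-0.1],[0,0,-4],50],
    [[0,0,-0.1],[0,0,0],50],
    [[0,0,-0.1],[0,0,0],50],
    [[0,0,0],[0,0,0],50],
  ],
)

```text
time_s: 15.32
tcp_pos: [565.1, -10.6, 353.6]
eef_rot: [1.244, -2.883, -0.0]
force: [-6.7, -2.0, 0.7]
finger_gap: 58.1
grasp_force: 18.0
```

>>> drive_tool(
  motion=[
    [[0,0,-0.4],[0,0,0],50],
    [[0,0,-0.4],[0,0,0],50],
    [[0,0,-0.5],[0,0,0],50],
    [[0,0,-0.5],[0,0,0],50],
    [[0,0,-0.5],[0,0,0],50],
    [[0,0,-1],[0,0,0],50],
    [[0,0,-1],[0,0,0],50],
    [[0,0,-1],[0,0,0],50],
    [[0,0,0],[0,0,0],50],
  ],
)

```text
time_s: 16.07
tcp_pos: [566.2, -9.7, 409.3]
eef_rot: [-1.248, 2.88, -0.002]
force: [0.5, 1.1, -0.5]
finger_gap: 58.1
grasp_force: 18.0
```

Run:
```python
from h import *
s=arm.get_state(); print(s['force'],s['finger_gap'],s['grasp_force'])
to(496,-355,406)
d=arm.read_camera('wrist');T=pose(d,s); cv2.imwrite('pics/w4.png',d['frame'])
for x in arm.outline_of(d,'cap_mid')[:3]: print(x['confidence'],x['extent'])
for x in arm.outline_of(d,'rod_face')[:3]: print('rod',x['confidence'],x['extent'])
```

```text
[ 0.52482256  1.08591634 -0.50328275] 58.124438237575504 17.99781440757215
tool shift cm [ 30.   -18.48   0.32] dist 35.23 tilt fix deg [-0.12  0.11  0.  ] q [ 0.79  0.34 -1.11  1.67  0.31  1.32  2.02] t 16.0667 tcp [566.2  -9.7 409.3] yaxis [-0.73   0.684 -0.002]
0.92 [439.2, 308.5, 46.2, 50.6]
0.87 [321.6, 313.8, 139.0, 143.9]
0.68 [232.8, 48.9, 56.2, 59.1]
rod 0.84 [280.6, 147.9, 40.2, 48.5]
```

View pics/w4.png

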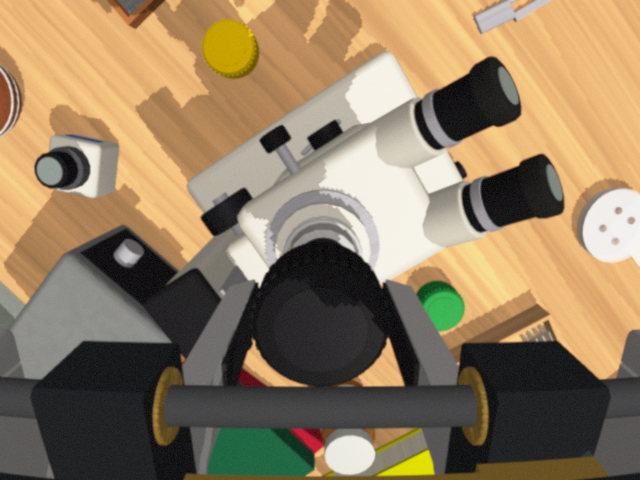

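The cap is in the gripper at (321,314) and the bare neck shows behind it at (322,235). I turn the wrist back to line up with the tray, then carry the cap over.

>>> drive_tool(
  motion=[
    [[0,0,0],[0,0,7],50],
    [[0,0,0],[0,0,7],50],
    [[0,0,0],[0,0,7],50],
    [[0,0,0],[0,0,7],50],
    [[0,0,0],[0,0,7],50],
    [[0,0,0],[0,0,7],50],
    [[0,0,0],[0,0,7],50],
    [[0,0,0],[0,0,7],50],
    [[0,0,0],[0,0,7],50],
    [[0,0,0],[0,0,7],50],
    [[0,0,0],[0,0,7],50],
    [[0,0,0],[0,0,7],50],
  ],
)

```text
time_s: 17.22
tcp_pos: [565.4, -10.2, 406.2]
eef_rot: [-1.009, -2.974, 0.0]
force: [0.4, 0.1, -1.5]
finger_gap: 57.7
grasp_force: 18.0
```

>>> drive_tool(
  motion=[
    [[0,0,0],[0,0,7],50],
    [[0,0,0],[0,0,7],50],
    [[0,0,0],[0,0,7],50],
    [[0,0,0],[0,0,7],50],
    [[0,0,0],[0,0,7],50],
    [[0,0,0],[0,0,7],50],
    [[0,0,0],[0,0,7],50],
    [[0,0,0],[0,0,6],50],
    [[0,0,0],[0,0,0],50],
  ],
)

```text
time_s: 17.97
tcp_pos: [565.4, -10.1, 406.3]
eef_rot: [-2.268, -2.173, 0.001]
force: [-0.7, -0.7, -0.8]
finger_gap: 58.1
grasp_force: 18.0
```

```bash
python3 -c "
from h import *
to(496,-355,400)"
```

```text
tool shift cm [-34.75  -5.46   0.63] dist 35.18 tilt fix deg [-0.05  0.    0.  ] q [ 0.48  0.23 -0.68  1.69  0.15  1.28 -0.28] t 17.9667 tcp [565.4 -10.1 406.3] yaxis [ 0.999 -0.043 -0.001]
```

>>> drive_tool(
  motion=[
    [[-3,-0.5,0],[0,0,0],50],
    [[-3.5,-0.55,0],[0,0,0],50],
    [[-3.5,-0.55,0],[0,0,0],50],
    [[-3.5,-0.55,0],[0,0,0],50],
    [[-3.5,-0.55,0],[0,0,0],50],
    [[-3.5,-0.55,0],[0,0,0],50],
    [[-3.5,-0.55,0],[0,0,0],50],
    [[-3.5,-0.55,0],[0,0,0],50],
    [[-3.5,-0.55,0],[0,0,0],50],
    [[-3.75,-0.55,0],[0,0,0],50],
    [[0,0,3],[0,0,0],50],
    [[0,0,3],[0,0,0],50],
  ],
)

```text
time_s: 18.97
tcp_pos: [497.5, -358.1, 346.4]
eef_rot: [2.261, 2.179, 0.0]
force: [-0.1, 0.6, -1.3]
finger_gap: 58.2
grasp_force: 18.0
```

>>> drive_tool(
  motion=[
    [[0,0,3],[0,0,0],50],
    [[0,0,3],[0,0,0],50],
    [[0,0,0],[0,0,0],50],
    [[0,0,0],[0,0,0],50],
  ],
)

```text
time_s: 19.3
tcp_pos: [497.8, -355.1, 286.0]
eef_rot: [-2.257, -2.181, 0.0]
force: [1.0, 0.2, -0.1]
finger_gap: 58.1
grasp_force: 18.0
```

Run:
```python
from h import *
s=arm.get_state(); print(s['force'],s['finger_gap'],s['grasp_force'])
to(496,-355,120)
d=arm.read_camera('wrist');T=pose(d,s); cv2.imwrite('pics/w5.png',d['frame'])
for x in arm.outline_of(d,'tray')[:2]:
    p=cloud(d,T,x['region']); print(x['confidence'],x['extent'],np.percentile(p,[1,50,99],axis=0).round(),cv2.minAreaRect(p[:,:2].astype(np.float32)))
```

```text
[ 0.98793437  0.24722528 -0.12725028] 58.053226292030885 17.997890221886337
tool shift cm [-0.03 -0.14 16.6 ] dist 16.6 tilt fix deg [-0.13 -0.11  0.  ] q [ 0.89  0.38 -0.47  1.74  0.19  1.07  0.31] t 19.3 tcp [ 497.8 -355.1  286. ] yaxis [ 0.999 -0.034 -0.002]
0.93 [320.0, 215.5, 216.2, 144.7] [[ 405. -413.    3.]
 [ 493. -342.    5.]
 [ 584. -289.   20.]] ((494.254150390625, -354.6629638671875), (130.67501831054688, 193.0403289794922), 86.84507751464844)
0.63 [321.1, 312.4, 138.5, 139.7] [[ 471. -383.  184.]
 [ 498. -351.  217.]
 [ 525. -329.  219.]] ((506.43280029296875, -432.5888977050781), (199.57078552246094, 132.05149841308594), 74.83654022216797)
```

View pics/w5.png

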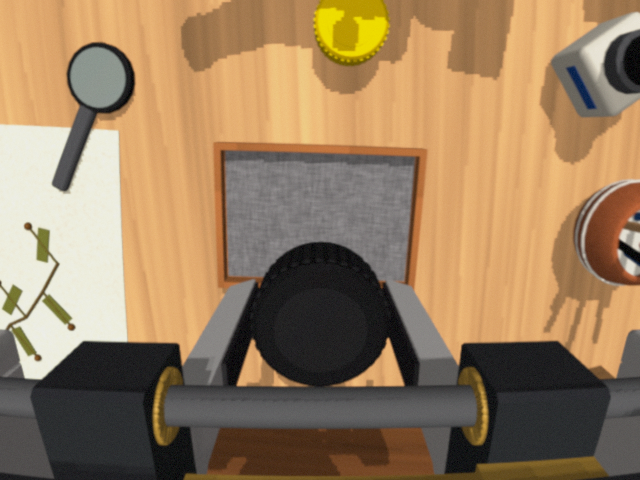

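The held cap at (320,314) is over the empty felt tray, whose centre I measure at (495,-354). The cap's bottom edge is 101 mm below the TCP, so it should touch down at a TCP height of about 107.

>>> drive_tool(
  motion=[
    [[0,0,2.5],[0,0,0],50],
    [[0,0,3],[0,0,0],50],
    [[0,0,3],[0,0,0],50],
    [[0,0,3],[0,0,0],50],
    [[0,0,2.5],[0,0,0],50],
    [[0,0,1.5],[0,0,0],50],
    [[0,0,1],[0,0,0],50],
    [[0,0,0.5],[0,0,0],50],
    [[0,0,0],[0,0,0],50],
    [[0,0,0.2],[0,0,0],50],
    [[0,0,0.1],[0,0,0],50],
    [[0,0,0],[0,0,0],50],
  ],
)

```text
time_s: 20.4
tcp_pos: [498.6, -355.6, 114.7]
eef_rot: [2.261, 2.179, 0.0]
force: [0.1, 1.0, -1.9]
finger_gap: 58.1
grasp_force: 18.0
```

>>> drive_tool(
  motion=[
    [[0,0,0.15],[0,0,0],50],
    [[0,0,0.15],[0,0,0],50],
    [[0,0,0.1],[0,0,0],50],
    [[0,0,0.1],[0,0,0],50],
    [[0,0,0],[0,0,0],50],
  ],
)

```text
time_s: 20.82
tcp_pos: [498.1, -355.3, 108.6]
eef_rot: [-2.262, -2.18, -0.0]
force: [0.1, -0.3, -1.9]
finger_gap: 57.9
grasp_force: 18.0
```

>>> drive_tool(
  motion=[
    [[0,0,0.1],[0,0,0],50],
    [[0,0,0],[0,0,0],50],
  ],
)

```text
time_s: 20.98
tcp_pos: [498.3, -355.3, 107.9]
eef_rot: [2.262, 2.18, 0.0]
force: [-0.6, 0.7, 1.0]
finger_gap: 58.3
grasp_force: 18.0
```

>>> drive_tool(
  motion=[
    [[0,0,0.1],[0,0,0],50],
    [[0,0,0],[0,0,0],50],
  ],
)

```text
time_s: 21.15
tcp_pos: [498.3, -355.3, 107.6]
eef_rot: [2.262, 2.18, -0.001]
force: [-4.4, 2.7, 14.0]
finger_gap: 58.1
grasp_force: 18.0
```

Contact. I release gently, then lift.

>>> drive_tool(
  motion=[
    [[0,0,-0.1],[0,0,0],62],
    [[0,0,0],[0,0,0],78],
    [[0,0,0],[0,0,0],78],
    [[0,0,0],[0,0,0],78],
    [[0,0,-1],[0,0,0],78],
    [[0,0,-2],[0,0,0],78],
    [[0,0,-3],[0,0,0],78],
    [[0,0,-4],[0,0,0],78],
    [[0,0,-4],[0,0,0],78],
    [[0,0,-4],[0,0,0],50],
    [[0,0,-4],[0,0,0],0],
    [[0,0,-3],[0,0,0],0],
  ],
)

```text
time_s: 22.15
tcp_pos: [498.4, -355.1, 362.3]
eef_rot: [2.26, 2.178, 0.001]
force: [0.8, 0.8, -0.5]
finger_gap: 56.8
grasp_force: 0.0
```

Run:
```python
from h import *
s=arm.get_state(); d=arm.read_camera('wrist');T=pose(d,s); cv2.imwrite('pics/w6.png',d['frame'])
for x in arm.outline_of(d,'cap_mid')[:3]:
    p=cloud(d,T,x['region']); print(x['confidence'],x['extent'],ray(d,T,*x['extent'][:2],38).round(),len(p) and np.percentile(p,[1,50,99],axis=0).round().tolist())
d=arm.read_camera('top');T=pose(d)
for x in arm.outline_of(d,'rod_face')[:1]+arm.outline_of(d,'cap_mid'): 
    p=cloud(d,T,x['region']);print(x['confidence'],x['extent'],np.percentile(p,[1,50,99],axis=0).round().tolist())
# scope yaw: direction
x=arm.outline_of(d,'scope')
for o in x[:1]:
    p=cloud(d,T,o['region']);
    for lo,hi in((222,232),(20,36)):
        q=p[(p[:,2]>lo)&(p[:,2]<hi)][:,:2].astype(np.float32);print(cv2.minAreaRect(q))
to(537,-130,297)
```

```text
0.73 [319.8, 207.3, 54.7, 55.0] [ 499. -355.   38.] [[473.0, -384.0, 13.0], [499.0, -355.0, 39.0], [525.0, -330.0, 41.0]]
0.59 [342.8, 43.6, 55.9, 69.0] [ 526. -201.   38.] [[499.0, -226.0, -0.0], [525.0, -199.0, 33.0], [553.0, -170.0, 35.0]]
0.71 [462.6, 277.2, 58.3, 85.5] [[405.0, -419.0, -1.0], [490.0, -350.0, 7.0], [583.0, -284.0, 23.0]]
0.88 [391.5, 262.3, 25.7, 21.2] [[498.0, -228.0, -3.0], [525.0, -192.0, 33.0], [555.0, -166.0, 40.0]]
0.88 [213.7, 255.8, 29.3, 27.7] [[523.0, 167.0, -0.0], [549.0, 194.0, 33.0], [579.0, 224.0, 39.0]]
0.83 [463.8, 275.7, 32.2, 30.4] [[470.0, -382.0, 9.0], [496.0, -352.0, 38.0], [525.0, -326.0, 46.0]]
((547.5009765625, -16.946189880371094), (120.78954315185547, 192.06256103515625), 77.91080474853516)
((551.1527099609375, -5.816810607910156), (199.21463012695312, 284.7772216796875), 79.2400894165039)
tool shift cm [22.64  3.1   6.02] dist 23.63 tilt fix deg [-0.07 -0.04  0.  ] q [ 0.9   0.32 -0.49  1.66  0.16  1.2   0.34] t 22.45 tcp [ 497.7 -355.2  357.1] yaxis [ 0.999 -0.037 -0.001]
```

View pics/w6.png

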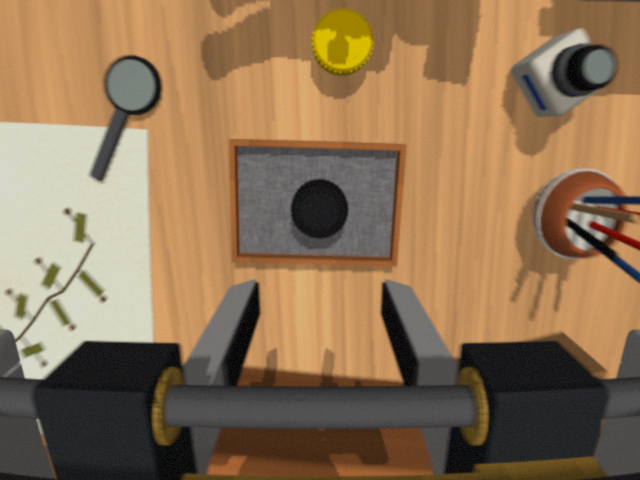

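The cap stands upright on the felt at wrist (320,208), with its top at 39 mm as it should be. Next I go to a point outside the rod knob with the fingers closed.

>>> drive_tool(
  motion=[
    [[0,0,0],[0,0,4.3],0],
    [[0,0,0],[0,0,4.4],0],
    [[2.9,-0.1,0],[0,0,0],0],
    [[3,-0.1,0],[0,0,0],0],
    [[3,-0.1,0],[0,0,0],0],
    [[3,-0.1,0],[0,0,0],0],
    [[3,-0.1,0],[0,0,0],0],
    [[3,-0.1,0],[0,0,0],0],
    [[3,-0.1,0],[0,0,0],0],
    [[2.7,0,0],[0,0,0],0],
    [[0,0,0],[0,0,0],0],
    [[0,0,0],[0,0,0],0],
  ],
)

```text
time_s: 23.45
tcp_pos: [535.5, -120.7, 356.9]
eef_rot: [-2.417, -2.005, 0.001]
force: [-0.4, -0.8, 0.3]
finger_gap: 0.4
grasp_force: 0.0
```

Run:
```python
from h import *
s=arm.get_state(); d=arm.read_camera('wrist');T=pose(d,s); cv2.imwrite('pics/w7.png',d['frame'])
for n in ['rod','rod_face']:
  for x in arm.outline_of(d,n)[:2]:
    p=cloud(d,T,x['region']); print(n,x['confidence'],x['extent'],ray(d,T,*x['extent'][:2],213).round(),len(p) and np.percentile(p,[1,50,99],axis=0).round().tolist())
print(s['finger_gap']);to(535,-122,297)
```

```text
rod 0.6 [318.2, 183.8, 35.7, 58.5] [543. -74. 213.] [[531.0, -90.0, 204.0], [543.0, -79.0, 212.0], [550.0, -59.0, 217.0]]
rod_face 0.96 [316.1, 184.1, 35.5, 67.7] [542. -74. 213.] [[531.0, -90.0, 28.0], [543.0, -79.0, 212.0], [550.0, -58.0, 217.0]]
0.43996667606994355
tool shift cm [ 0.12 -0.05  6.01] dist 6.01 tilt fix deg [-0.08  0.    0.  ] q [ 0.62  0.22 -0.59  1.79  0.13  1.17 -0.21] t 23.6 tcp [ 535.3 -123.3  357.1] yaxis [ 0.982 -0.189 -0.001]
```

View pics/w7.png

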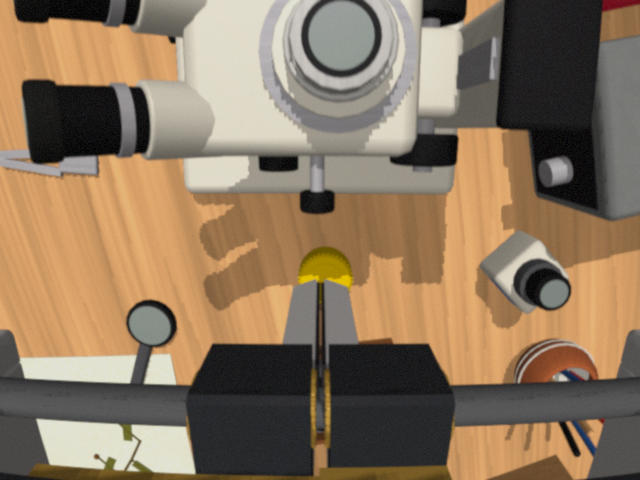

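Knob at (317,203), lined up with the closed fingers at column 320. I lower and push.

>>> drive_tool(
  motion=[
    [[0,0,2],[0,0,0],0],
    [[0,0,2],[0,0,0],0],
    [[0,0,2],[0,0,0],0],
    [[0.7,0,0],[0,0,0],0],
    [[0.7,0,0],[0,0,0],0],
    [[0.5,0,0],[0,0,0],0],
    [[0.3,0,0],[0,0,0],0],
    [[0.3,0,0],[0,0,0],0],
    [[0.3,0,0],[0,0,0],0],
    [[0,0,0],[0,0,0],0],
  ],
)

```text
time_s: 24.43
tcp_pos: [541.3, -94.4, 298.5]
eef_rot: [2.42, 2.002, 0.001]
force: [-0.5, 0.9, -0.3]
finger_gap: 0.3
grasp_force: 0.0
```

>>> drive_tool(
  motion=[
    [[0.2,0,0],[0,0,0],0],
    [[0.2,0,0],[0,0,0],0],
    [[0.2,0,0],[0,0,0],0],
    [[0.2,0,0],[0,0,0],0],
    [[0,0,0],[0,0,0],0],
  ],
)

```text
time_s: 24.85
tcp_pos: [542.5, -86.5, 297.9]
eef_rot: [-2.421, -2.003, -0.0]
force: [0.4, -0.2, 0.7]
finger_gap: 0.5
grasp_force: 0.4
```

>>> drive_tool(
  motion=[
    [[0.2,0,0],[0,0,0],0],
    [[0.2,0,0],[0,0,0],0],
    [[0.2,0,0],[0,0,0],0],
    [[0,0,0],[0,0,0],0],
  ],
)

```text
time_s: 25.18
tcp_pos: [543.6, -80.8, 297.8]
eef_rot: [2.421, 2.002, -0.0]
force: [0.7, -1.7, 0.9]
finger_gap: 0.1
grasp_force: 1.5
```

Run:
```python
from h import *
s=arm.get_state();print(s['force']); d=arm.read_camera('wrist');T=pose(d,s); cv2.imwrite('pics/w8.png',d['frame'])
for x in arm.outline_of(d,'rod_face')[:2]:
    p=cloud(d,T,x['region']); print(x['confidence'],x['extent'],len(p) and np.percentile(p,[1,50,99],axis=0).round().tolist())
to(535,-122,297)
```

```text
[ 0.68755255 -1.7081862   0.89574219]
0.76 [314.1, 275.9, 46.4, 33.1] [[535.0, -72.0, 208.0], [544.0, -65.0, 215.0], [554.0, -59.0, 217.0]]
tool shift cm [-4.21 -0.07  0.08] dist 4.21 tilt fix deg [-0.   -0.01  0.  ] q [ 0.54  0.28 -0.61  1.86  0.18  1.05 -0.33] t 25.2833 tcp [543.6 -80.8 297.8] yaxis [ 0.982 -0.188 -0.   ]
```

View pics/w8.png

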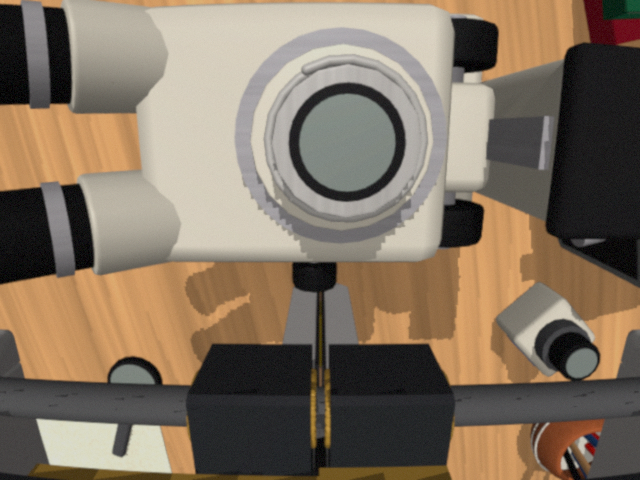

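The knob at (314,276) is being pushed and is now almost at the head wall. I carry on in small steps until the stop shows in the force.

>>> drive_tool(
  motion=[
    [[0.15,0,0],[0,0,0],0],
    [[0.15,0,0],[0,0,0],0],
    [[0,0,0],[0,0,0],0],
  ],
)

```text
time_s: 25.53
tcp_pos: [543.7, -80.3, 297.8]
eef_rot: [2.422, 1.999, -0.004]
force: [-3.1, -15.3, 4.3]
finger_gap: 0.7
grasp_force: 8.0
```

>>> drive_tool(
  motion=[
    [[0.1,0,0],[0,0,0],0],
    [[0.1,0,0],[0,0,0],0],
    [[0,0,0],[0,0,0],0],
  ],
)

```text
time_s: 25.78
tcp_pos: [543.8, -80.0, 297.8]
eef_rot: [2.422, 1.996, -0.007]
force: [-4.1, -23.8, 6.5]
finger_gap: 0.6
grasp_force: 12.3
```

The stop is reached: 24 N with no further travel. I back off, lift away and check.

>>> drive_tool(
  motion=[
    [[-0.5,0,0],[0,0,0],0],
    [[-1.5,0,0],[0,0,0],0],
    [[-2,0,0],[0,0,0],0],
    [[-1.5,0,0],[0,0,0],0],
    [[0,0,-2],[0,0,0],0],
    [[0,0,-3],[0,0,0],0],
    [[-1,0,-3],[0,0,0],0],
    [[0,0,0],[0,0,0],0],
    [[0,0,0],[0,0,0],0],
  ],
)

```text
time_s: 26.53
tcp_pos: [532.7, -139.9, 379.1]
eef_rot: [2.42, 2.0, 0.003]
force: [0.2, 0.2, -0.4]
finger_gap: 0.3
grasp_force: 0.0
```

Run:
```python
from h import *
s=arm.get_state();print(s['force'],s['qd'].round(3)); d=arm.read_camera('wrist');T=pose(d,s)
for n in ['rod_face','cap_mid']:
  for x in arm.outline_of(d,n)[:2]:
    p=cloud(d,T,x['region']); print(n,x['confidence'],x['extent'],len(p) and np.percentile(p,[1,50,99],axis=0).round().tolist())
e=cv2.imwrite('pics/w9.png',d['frame'])
d2=arm.read_camera('scene');T=pose(d2)
for n in ['cap_mid','tray','camera','jar','slide_box','petri_dish']:
  for x in arm.outline_of(d2,n)[:2]:
    p=cloud(d2,T,x['region']); print(n,round(x['confidence'],2),np.percentile(p,[3,50,97],axis=0).round().tolist())
```

```text
[ 0.23792829  0.15651134 -0.44553888] [-0.01   0.025 -0.002  0.045  0.005 -0.018 -0.012]
rod_face 0.59 [314.4, 130.8, 34.9, 27.2] [[534.0, -73.0, 207.0], [544.0, -66.0, 215.0], [553.0, -58.0, 218.0]]
cap_mid 0.68 [324.7, 253.1, 52.8, 57.1] [[499.0, -223.0, -1.0], [527.0, -193.0, 33.0], [554.0, -168.0, 35.0]]
cap_mid 0.38 [320.4, 371.8, -0.4, 31.2] [[493.0, -354.0, 10.0], [497.0, -333.0, 38.0], [499.0, -328.0, 41.0]]
cap_mid 0.79 [[477.0, -381.0, 9.0], [506.0, -346.0, 39.0], [528.0, -329.0, 46.0]]
cap_mid 0.76 [[528.0, 169.0, 5.0], [558.0, 197.0, 35.0], [579.0, 219.0, 40.0]]
tray 0.8 [[411.0, -420.0, 3.0], [505.0, -348.0, 10.0], [586.0, -289.0, 24.0]]
camera 0.85 [[706.0, -250.0, 10.0], [740.0, -219.0, 69.0], [778.0, -152.0, 135.0]]
jar 0.65 [[716.0, 199.0, 15.0], [750.0, 235.0, 97.0], [773.0, 255.0, 114.0]]
slide_box 0.78 [[467.0, 269.0, 4.0], [549.0, 335.0, 26.0], [627.0, 399.0, 43.0]]
slide_box 0.17 [[442.0, -57.0, 19.0], [584.0, 18.0, 145.0], [693.0, 91.0, 265.0]]
petri_dish 0.58 [[275.0, 226.0, 6.0], [320.0, 270.0, 19.0], [362.0, 310.0, 23.0]]
```

View pics/w9.png

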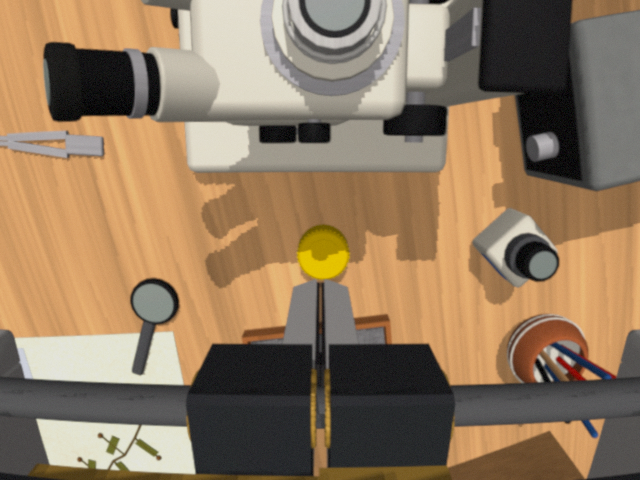

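The knob at (314,131) now sits against the head. It travelled about 17 mm and met a hard stop. The cap is in the tray and nothing else has moved, so I hand in.

```bash
python3 -c "
from workcell import arm
print(arm.job_done())"
```

```text
the job is handed in; nothing more can be done
None
```

The job is handed in at about 27 s: the cap is unscrewed and stands upright, open side down, in the felt tray; the light-path rod is pushed to its stop; and the objects I re-measured (tray, slide box, camera, jar, petri dish) are where they were.

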